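# Check the zinc coating of a greenhouse tube with a thickness gauge

## Robot

A 6-joint arm with a two-finger parallel gripper is mounted at the origin on the work surface. World frame = base frame: x ahead of the robot, y to its left, z up, the work surface at z = 0. Lengths are in mm, angles in rad, forces in N, time in s.
With the tool pointing down it reaches from about 275 to 750 mm from the base axis. Payload 10.2 kg.
Tool frame: the origin (TCP) lies between the finger pads; the fingertips stand 22 mm ahead of it and the grasp point (between the pads) lies 3 mm ahead of it (ctrl.nose_length is the distance from the TCP to the fingertips, in mm); y points along the fingers, z is the direction in which the jaws open and shut, and the axes are right-handed (so a half turn about y gives the same grasp; the last joint's range is limited). The gripper opens to 85 mm and grips with 20 to 120 N. Pads are 22 mm wide; open, the fingers measure 114 mm over their backs; the gripper's body (76 mm by 85 mm) begins 54 mm behind the grasp point. The pads swing forward as they close: fully open they stand 13 mm farther back than shut.
Start: joints at [-0.223, 0.313, 1.498, -0, 1.331, -0.223], TCP at [525.006, -0.014, 253.294] pointing down, gripper open.
Joint ranges: [-2.94, 2.94], [-0.97, 2.17], [0.19, 2.56], [-1.23, 4.37], [0.02, 3.11], [-2.88, 2.88]. Speed limits (rad/s): [2.39, 2.39, 3.01, 3.14, 3.14, 3.14].

## Interface

Orientations are given as a unit quaternion [w, x, y, z].
In Python, from rig import ctrl, eyes, models gives the robot as it stands.
- The arm moves only by the shell command python3 -m crank 'ROWS' [FORCE]. ROWS is JSON, a list of rows, each an object with "dp": the shift along the tool's x, y, z in mm, a list of three; "roll": the turn about the tool's y in rad; "gripper": the closure in counts, from 0 (fully open) to 255 (shut). A call has 1 to 10 rows; each row is the pose to reach, as a shift and turn from the pose commanded when the call began, along the tool's axes at that moment; what a row does not reach only later rows make up. A row lasts 1/12 s, in which the tool goes at most 41.7 mm and 7.16 degrees, less where a joint would pass 70% of its speed; a pose out of reach is approached as far as the arm can. A call with a gripper value outside its range is refused whole. The fingers move at their own pace and stop on an object; FORCE is the grip in N (left out, the last holds). Time passes only in rows, so rows that repeat a pose let the fingers close. It gives the time, the measured TCP pose, the force and the opening at its end, in the units of the state.
- ctrl.sense(): the state, without advancing time (a new reading comes with each control period).
- eyes.capture(name): name is "scene" or "side" or "wrist"; returns a dict with "color" (400x640x3 uint8, red, green, blue), "fx", "fy", "cx", "cy" (pixels), "R" (3x3) and "t" (3): a world point X has camera coordinates R X + t. Camera axes: x right, y down, z forward; pixel columns grow to the right and rows downward; lengths in mm; the calibration is good to about 2 mm. The wrist camera is an equidistant fisheye: a pixel r from the principal point sees the ray r / f radians off the axis. A picture is of the moment at which its call begins. There is no depth.
- ctrl.finish_job(): hands the job in, once; it reports no verdict.
Trained networks look in a picture, given as the dict that the camera call returned (one of the last four; its "shot" number tells which), for a name from the list of things; names that differ only in an ending like _2 or _b are one class to them, and where a whole thing is asked for, a point or a joint stands for the part that bears it (a point fixed in the world has none). Each returns a list of dicts, best first, with "confidence" (0 to 1); they miss things now and then, are a little off and sometimes report something else, mostly with a low value. They report only what shows in the picture. A call takes as long as a camera call. They do not tell look-alikes from the thing itself.
- models.spot_in(picture, label): "extent" ([centre column, centre row, width, height] in pixels, round what is visible of it).
- models.spot_point(picture, label): "centre" ([column, row] in pixels: a listed point, or the origin of a listed thing).
The state is a dict: "time_s": time; "joints": joint angles; "dq": joint speeds; "tau": joint torques, N m; "eef_pos": TCP position; "ee_rot": TCP orientation; "force": force on the tool from outside, world axes, zero at the start; "wrist_torque": the same for the moment, N m; "grip_width": opening from 0.0 (shut) to 1.0 (fully open).
Only numpy, scipy, OpenCV 4.12 (cv2) and the standard library are available. Lean on these libraries where they do the work, as an engineer would, in place of code of your own. Each camera call takes 0.05 s, during which the arm holds its last target. There are 200 camera calls.

## Task

Take the yellow coating gauge out of its holster and first check it on the bare steel zero plate: straight down on the plate, its sprung tip pressed about half-way in, for about a second. Then measure the galvanised tube: set the tip inside the blue ring with the gauge square to the tube's wall at that spot (lean it to match, as the ring may lie off the top), again pressed lightly, the sprung tip about half-way in. Finish while still holding the gauge steady there for the reading; never ram it, and leave the plant pot, tape roll and marker pen where they are.

Things in the scene. Friction and masses are not known exactly. Their poses are not given: they have to be found in the camera images.
- gauge: Yellow coating gauge, 165 mm long, 0.11 to 0.18 kg, loose, upright in the holster, probe down. Origin at the end of the probe tip when fully out; +z up its long axis. Yellow housing: box from z = 67 to 165 mm, 40 mm wide along x, 30 mm thick along y (grip across y, 15 to 30 mm below its top). Grey round neck, 21 mm across, from z = 12 to 67 mm. Display on -x; its turn about z does not matter.
- probe (a joint): How far the sprung tip is pressed into the gauge's neck, in m: 0 fully out, 0.008 bottomed. The spring takes 1.2 N to start moving and 0.6 N more for each mm: 3.6 N at 4 mm, 6 N at 8 mm; beyond that it is rigid.
- probe_tip (a point): The end of the probe's steel tip, a dome 8 mm in diameter; moves with the tip as it is pressed in.
- holster: Black block fixed to the bench, 54 x 54 mm, 74 mm high, with feet 8 mm high reaching 49 mm to either side along its y. Origin: centre of its underside. The gauge's neck stands in a 25 mm bore straight down through it and the housing rests on the rim: the gauge lifts straight up and its neck is clear once it has risen 70 mm.
- zero_plate: Bare bright steel disc, 50 mm in diameter, 10 mm thick, 0.15 kg, lying loose on the bench. Origin at the centre of its underside.
- plate_top (a point): Centre of the zero plate's upper face.
- tube: Galvanised tube, 48 mm in diameter, 560 mm long, roughly across the robot's front, strapped in two saddles 180 mm either side of its middle (straps 3 mm proud), so a push under 20 N does not turn it. Origin: middle of its axis, 72 mm above the bench; y along the tube. A red ring 100 mm from the blue one, towards -y, is an older measurement, of no concern.
- mark (a point): The spot to be measured: the point of the tube's surface at the centre of the drawn blue ring (29 mm across, line 3 mm wide). Its z axis points straight out of the tube's wall, up to 0.35 rad from vertical, leaning towards or away from the robot; its y axis runs along the tube.
- pot: Black plant pot with grass and a green label, 72 mm in diameter, 64 mm high (grass and label to 105 mm), loose; not to be moved. Origin at the centre of its underside.
- tape: White roll of repair tape lying flat beyond the tube, 100 mm in diameter, 48 mm high, loose; not to be moved. Origin at the centre of its underside.
- marker: White and blue marker pen lying beyond the tube, 104 mm long along its y, 16 mm thick, loose; not to be moved. Origin at the middle of its underside.
Not all that is in view belongs to the job. There is more than one size of the gauge; the job needs the smaller. Leave any pink look-alike of the holster alone.

How it is judged (in metres and radians):
On the way, in this order (a step that is already met when the one before it is completed fails the run):
1. the gauge is lifted clear of its holster in the fingers (z of probe_tip in the frame of holster above 0.07 m and contact force between gauge and the fingers above 2 N and contact force between gauge and holster below 0.1 N), for 0.1 s.
2. the gauge is held upright on the zero plate with its tip pressed part-way in (horizontal distance between probe_tip and plate_top below 0.022 m and contact force between gauge and zero_plate above 1.2 N and value of joint probe between 0.001 and 0.0076 m and angle between gauge's own z axis and vertical below 0.16 rad and contact force between gauge and the fingers above 2 N), for 0.6 s.
At the end, for the whole second after the job is handed in: Zero plate check done (0.6 s). Gauge still held, steady; tip on the tube within 9 mm of the blue ring's centre; long axis within 0.16 rad of square to the wall there; sprung tip 1.5 to 7 mm in, push 1.2 to 8 N; touching neither holster nor zero plate (distance between probe_tip and mark below 0.009 m and angle between the z axis of gauge and the z axis of mark, either way round below 0.16 rad and contact force between gauge and tube between 1.2 and 8 N and value of joint probe between 0.0015 and 0.007 m and contact force between gauge and the fingers above 2 N and contact force between gauge and holster below 0.1 N and contact force between gauge and zero_plate below 0.1 N and linear speed of gauge below 0.02 m/s); the arm keeps its last pose, push and grip.
It fails at once if the gauge is rammed against the tube (over 20 N) (contact force between gauge and tube above 20 N).
It fails at once if the gauge is rammed against the zero plate (over 20 N) (contact force between gauge and zero_plate above 20 N).
It fails at once if the plant pot is moved by more than 25 mm (distance of pot from where it was at the start of the episode above 0.025 m).
It fails at once if the tape roll is moved by more than 25 mm (distance of tape from where it was at the start of the episode above 0.025 m).
It fails at once if the marker pen is moved by more than 25 mm (distance of marker from where it was at the start of the episode above 0.025 m).
It also fails if it takes over 51 s, if anything falls off the work surface, if the arm or the gripper's body presses on something with over 40 N, if the wrist force passes 120 N, or if a joint passes its speed limit or range.

## Working session

There is one attempt and no reset: what is moved stays moved. The work goes in short steps, Python scripts to look and compute and a shell command to move; the robot and the scene stay as the last step left them, time stands still between calls to the robot, and variables do not carry over. Pictures are saved under pics/ and viewed, about 8 in all and at most 12, crops included, and the job is handed in when it is done.

```bash
ls; mkdir -p pics
cat > h.py <<'E'
import numpy as np, cv2
from rig import ctrl, eyes, models
def ray(p,uv):
    R=np.array(p["R"]);t=np.array(p["t"])
    d=np.array([(uv[0]-p["cx"])/p["fx"],(uv[1]-p["cy"])/p["fy"],1.]); 
    return -R.T@t, R.T@d/np.linalg.norm(d)
def onz(p,uv,z):
    o,d=ray(p,uv); return o+d*(z-o[2])/d[2]
def proj(p,X):
    c=np.array(p["R"])@np.array(X,float)+np.array(p["t"]); return [p["fx"]*c[0]/c[2]+p["cx"],p["fy"]*c[1]/c[2]+p["cy"]]
def tri(a,ua,b,ub):
    o1,d1=ray(a,ua);o2,d2=ray(b,ub)
    s=np.linalg.lstsq(np.c_[d1,-d2],o2-o1,rcond=None)[0]
    A=o1+s[0]*d1;B=o2+s[1]*d2
    return (A+B)/2,np.linalg.norm(A-B)
def save(p,n): cv2.imwrite("pics/"+n,p["color"][:,:,::-1])
E
python3 - <<'E'
from h import *
np.set_printoptions(precision=1,suppress=True)
print(ctrl.sense())
P={}
for n in("scene","side"):
    p=P[n]=eyes.capture(n); save(p,n+"0.png"); print(n,p["fx"],-np.array(p["R"]).T@p["t"])
    for l in("gauge","holster","zero_plate","plate_top","tube","mark","pot","tape","marker","probe_tip"):
        print(l,[(np.round(q["centre"],1).tolist(),round(q["confidence"],2)) for q in models.spot_point(p,l)[:3]],[(np.round(q["extent"]).tolist(),round(q["confidence"],2)) for q in models.spot_in(p,l)[:3]] if l in("gauge","holster","zero_plate") else "")
E
```

```text
pics
{'time_s': 0.0, 'joints': array([-0.2,  0.3,  1.5,  0. ,  1.3, -0.2]), 'dq': array([-0., -0.,  0., -0., -0.,  0.]), 'tau': array([ -0. , -41.2, -26. ,  -0. ,   0. ,  -0. ]), 'eef_pos': array([524.8,   0. , 252.7]), 'ee_rot': array([ 0.5, -0.5,  0.5, -0.5]), 'force': array([ 0.1, -0.5,  0.6]), 'wrist_torque': array([-0.,  0., -0.]), 'grip_width': 0.9924518781402196}
scene 518.7460458029749 [1071.9  284.6 1062.1]
gauge [([463.3, 181.9], 0.83), ([438.4, 212.2], 0.56)] [([449.0, 184.0, 31.0, 40.0], 0.76), ([478.0, 145.0, 35.0, 76.0], 0.7)]
holster [([435.2, 213.5], 0.97), ([398.0, 159.5], 0.94)] [([439.0, 210.0, 53.0, 51.0], 0.8), ([398.0, 154.0, 50.0, 48.0], 0.69), ([304.0, 297.0, 50.0, 10.0], 0.59)]
zero_plate [([245.0, 132.1], 0.67)] [([245.0, 131.0, 18.0, 20.0], 0.69)]
plate_top [([242.5, 129.9], 0.52)] 
tube [([320.9, 218.7], 0.71)] 
mark [([330.8, 225.2], 0.66)] 
pot [([326.2, 172.2], 0.98), ([330.1, 223.6], 0.33)] 
tape [([215.6, 256.6], 0.58), ([322.1, 216.8], 0.29)] 
marker [([304.4, 296.5], 0.85)] 
probe_tip [([302.6, 296.9], 0.24)] 
side 501.5858536589687 [172.8 828.7 636.5]
gauge [([369.5, 359.2], 0.83)] [([315.0, 275.0, 33.0, 65.0], 0.87), ([377.0, 294.0, 51.0, 131.0], 0.6)]
holster [([316.4, 329.3], 0.98), ([392.5, 294.8], 0.89)] [([315.0, 326.0, 71.0, 66.0], 0.68), ([223.0, 222.0, 11.0, 29.0], 0.24), ([270.0, 220.0, 193.0, 143.0], 0.16)]
zero_plate [([411.8, 183.5], 0.74)] [([411.0, 184.0, 20.0, 11.0], 0.75)]
plate_top [([410.0, 184.0], 0.5)] 
tube [([288.0, 206.2], 0.92)] 
mark [([275.2, 204.5], 0.83), ([411.4, 185.0], 0.43)] 
pot [([362.7, 240.4], 0.83)] 
tape [([270.5, 181.4], 0.97)] 
marker [] 
probe_tip [([275.3, 203.0], 0.35)]
```

View pics/scene0.png

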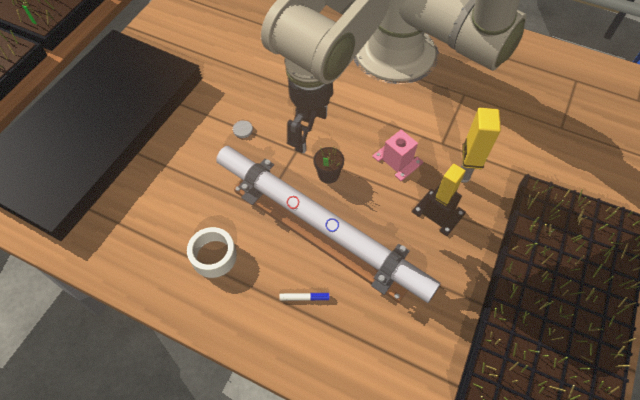

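View pics/side0.png

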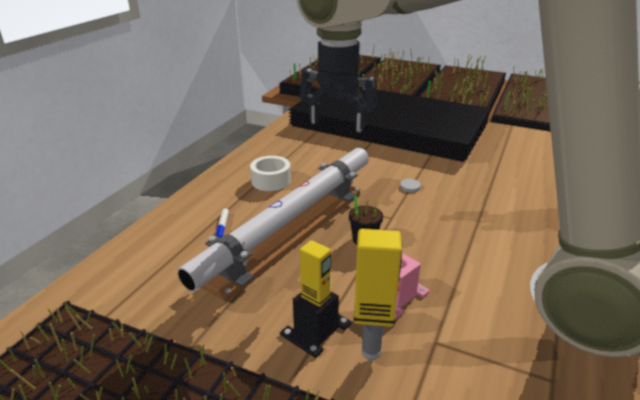

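The scene view shows the small yellow gauge in the black holster at about (450,185), with the large gauge behind it at (478,145). The pink look-alike is at (400,155), the plate at (244,130), the blue ring at (332,225) and the pot at (328,165). The side view agrees, with the small gauge at (315,272) and the large one in front at (378,290).

Run:
```python
from h import *
np.set_printoptions(precision=1,suppress=True)
a=eyes.capture("scene");b=eyes.capture("side")
for n,u,v in [("holster",(435.2,213.5),(316.4,329.3)),("pink",(398,159.5),(392.5,294.8)),("plate",(242.5,129.9),(410,184)),("mark",(331.5,225.2),(275.2,204.5)),("red",(293,202),(305,184)),("pot",(326.2,172.2),(362.7,240.4)),("bigtip",(463.3,181.9),(369.5,359.2)),("tape",(215.6,256.6),(270.5,181.4)),("tube",(320.9,218.7),(288,206.2))]:
    X,e=tri(a,u,b,v); print(n,X,round(e,1))
print("holster z0",onz(a,(435.2,213.5),0),onz(b,(316.4,329.3),0))
print("plate z10",onz(a,(242.5,129.9),10),onz(b,(410,184),10))
for n,p,(x,y,w,h) in (("sc",a,(400,150,90,90)),("sd",b,(270,230,90,130))):
    c=p["color"][y:y+h,x:x+w,::-1]; cv2.imwrite(f"pics/{n}1.png",cv2.resize(c,None,fx=4.5,fy=4.5,interpolation=2))
for n,p,(x,y,w,h) in (("sc",a,(200,130,260,180)),):
    c=p["color"][y:y+h,x:x+w,::-1]; cv2.imwrite(f"pics/{n}2.png",cv2.resize(c,None,fx=3,fy=3,interpolation=2))
i=[cv2.imread("pics/sc1.png"),cv2.imread("pics/sd1.png")]
o=np.zeros((585,810,3),np.uint8);o[:405,:405]=i[0];o[:,405:]=i[1];cv2.imwrite("pics/c1.png",o)
# blue ring ellipse fits
for n,p,u in(("scene",a,(331,225)),("side",b,(275,204))):
    c=p["color"].astype(int); m=((c[:,:,2]-c[:,:,0])>40).astype(np.uint8)
    k=np.zeros_like(m);k[u[1]-14:u[1]+14,u[0]-14:u[0]+14]=1
    ys,xs=np.nonzero(m*k); print(n,len(xs),cv2.fitEllipse(np.c_[xs,ys].astype(np.float32)))
```

```text
holster [439.6 276.9  -8.4] 1.0
pink [344.3 146.    0.4] 4.5
plate [ 430.5 -246.7    4.1] 4.7
mark [619.   91.7  90.5] 1.3
red [602.6  -8.2  88.7] 4.3
pot [454.6   3.7  -4. ] 9.4
bigtip [333.1 307.8   1. ] 3.6
tape [ 759.2 -124.4   -1.7] 0.7
tube [606.5  61.1  72.1] 0.8
holster z0 [445.  277.3   0. ] [435.9 283.6   0. ]
plate z10 [ 436.4 -241.8   10. ] [ 427.3 -240.2   10. ]
scene 63 ((331.5953369140625, 224.49620056152344), (12.197400093078613, 12.379678726196289), 93.07170867919922)
side 8 ((272.6279296875, 202.04751586914062), (8.717179298400879, 17.18695831298828), 100.67086029052734)
```

View pics/c1.png

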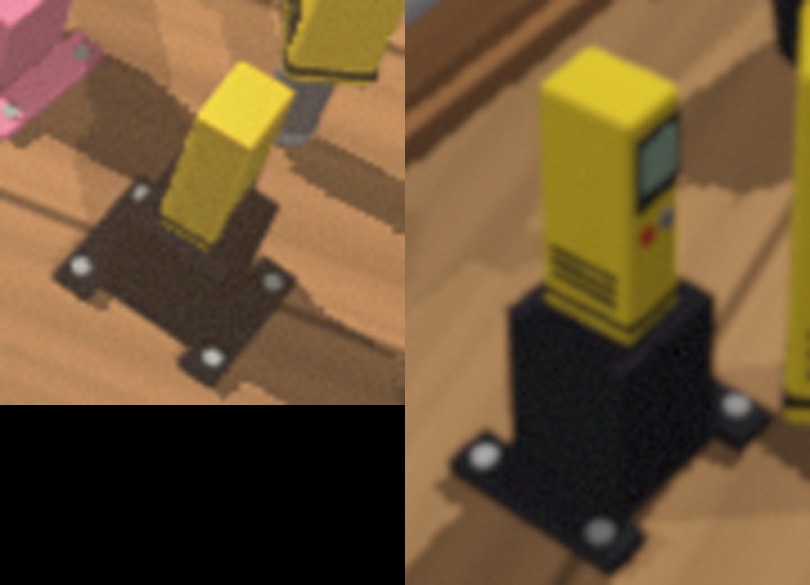

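View pics/sc2.png

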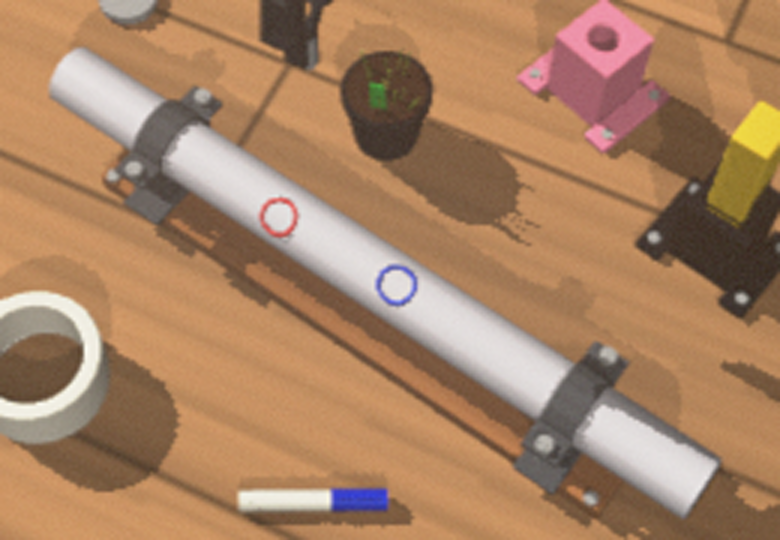

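The crops show the gauge top corners clearly, and the holster feet run along its y. The tool always points down, because roll is only yaw. So the lean has to come from pivoting the gauge in the pads. First I'll fit the gauge and tube geometry.

Run:
```python
from h import *
np.set_printoptions(precision=1,suppress=True)
a=eyes.capture("scene");b=eyes.capture("side")
S=np.array([(243,62),(295,95),(250,150),(198,115)])/4.5+[400,150]
D=np.array([(190,45),(138,88),(223,130),(275,88)])/4.5+[270,230]
# match order: around
for n,p,C in(("scene",a,S),("side",b,D)):
    X=np.array([onz(p,c,172) for c in C]); print(n,X[:,:2].round(1).tolist(),X.mean(0)); 
    e=np.roll(X,-1,0)-X; print(np.linalg.norm(e,axis=1),np.degrees(np.arctan2(e[:,1],e[:,0])))
# screws scene z=8
F=np.array([(141,190),(80,266),(212,357),(273,282)])/4.5+[400,150]
X=np.array([onz(a,c,8) for c in F]);print("screws",X[:,:2].tolist(),X.mean(0)); e=np.roll(X,-1,0)-X; print(np.linalg.norm(e,axis=1),np.degrees(np.arctan2(e[:,1],e[:,0])))
F=np.array([(735-405,405),(484-405,456),(600-405,530)])/4.5+[270,230]
X=np.array([onz(b,c,8) for c in F]);print("side screws",X[:,:2].tolist(),(X[0]+X[1]*0+X[1])/2)
# tube: fit axis using edge lines in scene (crop scale3, origin 200,130) : silhouette points
up=np.array([(85,48),(720,462)])/3+[200,130]; lo=np.array([(52,88),(685,517)])/3+[200,130]
from scipy.optimize import least_squares
def pl(p,u):
    o,d1=ray(p,u[0]);_,d2=ray(p,u[1]); n=np.cross(d1,d2); return o,n/np.linalg.norm(n)
o,n1=pl(a,up);_,n2=pl(a,lo)
def f(v):
    x0,th=v; P=np.array([x0,60,72]);u=np.array([-np.sin(th),np.cos(th),0])
    r=[]
    for n in(n1,n2):
        for k in(-250,250):
            r.append(abs((P+k*u-o)@n)-24)
    return r
s=least_squares(f,[606,-.16]);print("tube x at y=60, th",s.x.tolist(),s.fun)
x0,th=s.x
ax=lambda y:x0-np.tan(th)*(y-60)
# ring centre ray intersect cylinder
for n,p,c in(("scene",a,(331.6,224.5)),("side",b,(275.2,204.5))):
    o,d=ray(p,c);u=np.array([-np.sin(th),np.cos(th),0]);P=np.array([x0,60,72])
    w=o-P;w-=w@u*u;q=d-d@u*u;B=w@q;A=q@q;C=w@w-576
    X=o+d*(-B-np.sqrt(B*B-A*C))/A; r=(X-P);r-=r@u*u
    print(n,"mark",X,"lean",np.arcsin((r@[np.cos(th),np.sin(th),0])/24))
```

```text
scene [[419.9, 274.4], [426.8, 301.2], [463.6, 292.2], [456.1, 265.3]] [441.6 283.3 172. ]
[27.7 37.9 27.9 37.3] [  75.6  -13.8 -105.5  165.9]
side [[449.7, 266.6], [455.1, 295.6], [419.8, 303.9], [413.4, 276.3]] [434.5 285.6 172. ]
[29.6 36.3 28.3 37.6] [  79.6  166.8 -103.   -15.1]
screws [[399.8366140976917, 250.14454252955068], [456.37168244354586, 237.33075459192546], [476.38176990454576, 315.0597990647955], [422.06480716394185, 329.21059258200535]] [438.7 282.9   8. ]
[58.  80.3 56.1 82.1] [ -12.8   75.6  165.4 -105.7]
side screws [[399.94281744490934, 251.79925829051183], [474.2021588788521, 314.84199131715206], [420.0682792517854, 328.33881045632387]] [437.1 283.3   8. ]
tube x at y=60, th [604.7788539339872, -0.1910648448476677] [-4.  -2.6 -3.9 -2.5]
scene mark [619.8  92.4  94.4] lean 0.36456738033357594
side mark [614.4  98.2  95.9] lean 0.09206682175832974
```

```bash
cat >> h.py <<'E'
_ray=ray
def fray(p,uv):
    R=np.array(p["R"]);t=np.array(p["t"]);x=(uv[0]-p["cx"])/p["fx"];y=(uv[1]-p["cy"])/p["fy"];th=np.hypot(x,y)
    s=np.sinc(th/np.pi); return -R.T@t,R.T@np.array([x*s,y*s,np.cos(th)])
def fproj(p,X):
    c=np.array(p["R"])@np.array(X,float)+np.array(p["t"]);r=np.hypot(c[0],c[1]);th=np.arctan2(r,c[2])
    return [p["fx"]*th*c[0]/r+p["cx"],p["fy"]*th*c[1]/r+p["cy"]]
E
python3 - <<'E'
from h import *
np.set_printoptions(precision=3,suppress=True)
p=eyes.capture("wrist");save(p,"w0.png");print(p["fx"],-np.array(p["R"]).T@p["t"],np.array(p["R"]))
print(models.spot_point(p,"mark"),models.spot_point(p,"plate_top"),fproj(p,[618,94,95]))
np.save("w0.npy",p,allow_pickle=True)
E
python3 -m crank '[{"dp":[-284,0,-87],"roll":-1.326,"gripper":0},{"dp":[-284,0,-87],"roll":-1.326,"gripper":0},{"dp":[-284,0,-87],"roll":-1.326,"gripper":0},{"dp":[-284,0,-87],"roll":-1.326,"gripper":0},{"dp":[-284,0,-87],"roll":-1.326,"gripper":0},{"dp":[-284,0,-87],"roll":-1.326,"gripper":0},{"dp":[-284,0,-87],"roll":-1.326,"gripper":0},{"dp":[-284,0,-87],"roll":-1.326,"gripper":0},{"dp":[-284,0,-87],"roll":-1.326,"gripper":0},{"dp":[-284,0,-87],"roll":-1.326,"gripper":0}]' 40
```

```text
309.70691628693146 [524.931  70.923 375.953] [[ 1.    -0.001 -0.   ]
 [-0.    -0.959  0.284]
 [-0.    -0.284 -0.959]]
[{'centre': [424.0, 95.5], 'confidence': 0.67}] [{'centre': [264.0, 332.9], 'confidence': 0.59}] [np.float64(424.1726402177786), np.float64(90.67293662017113)]
time_s: 2.58
eef_pos: [437.5, 284.9, 253.2]
ee_rot: [-0.698, 0.699, -0.11, 0.11]
force: [-0.4, -0.3, -0.5]
grip_width: 0.997
```

View pics/w0.png

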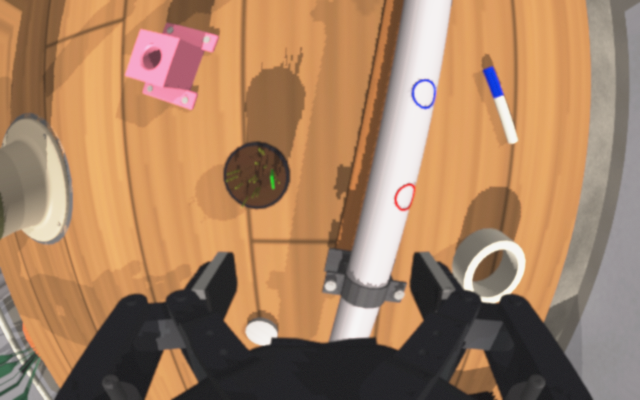

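The wrist view shows the blue ring at (424,94), right of the tube's centreline, so it leans away from the robot. The tube edges are clear enough to fit.

Run:
```python
from h import *
from scipy.optimize import least_squares
np.set_printoptions(precision=2,suppress=True)
p=np.load("w0.npy",allow_pickle=True).item()
c=p["color"].astype(int);hsv=cv2.cvtColor(p["color"],cv2.COLOR_RGB2HSV)
m=((hsv[:,:,1]<50)&(hsv[:,:,2]>90))
L=[];Rr=[]
for y in list(range(8,75,6))+list(range(115,180,6))+list(range(215,245,6)):
    cx=int(424-(y-94)*0.21)-3 if y<100 else int(412-(y-115)*.27)-8
    row=m[y]; 
    if not row[cx]: print("skip",y);continue
    l=cx
    while row[l-1]:l-=1
    r=cx
    while row[r+1]:r+=1
    L.append((l-.5,y));Rr.append((r+.5,y))
print([(a[0],b[0],a[1]) for a,b in zip(L,Rr)])
def dist(v,uv):
    x0,th=v;u=np.array([-np.sin(th),np.cos(th),0]);P=np.array([x0,60,72.]);o,d=fray(p,uv)
    n=np.cross(u,d);n/=np.linalg.norm(n);return n@(o-P)
s=least_squares(lambda v:[abs(dist(v,q))-24 for q in L+Rr],[605,-.19],loss="soft_l1")
x0,th=s.x;print("tube",x0,th,np.abs(s.fun).mean(),s.fun)
b=(c[:,:,2]-c[:,:,0]>40)
k=np.zeros_like(b);k[70:120,400:450]=1
ys,xs=np.nonzero(b&k);e=cv2.fitEllipse(np.c_[xs,ys].astype(np.float32));print(len(xs),e)
u=np.array([-np.sin(th),np.cos(th),0]);P=np.array([x0,60,72.])
def hit(uv):
    o,d=fray(p,uv);w=o-P;w-=w@u*u;q=d-d@u*u;B=w@q;A=q@q;C=w@w-576
    X=o+d*(-B-np.sqrt(B*B-A*C))/A;r=X-P;r-=r@u*u
    return X,np.arcsin(r@[np.cos(th),np.sin(th),0]/24)
print(hit(e[0]))
H=[hit(q) for q in zip(xs,ys)];Q=np.array([h[0] for h in H]);print("bbox mid s,phi",(np.percentile((Q-P)@u,[1,99])),np.percentile([h[1] for h in H],[2,98]),np.mean([h[1] for h in H]))
# now gauge from above
w=eyes.capture("wrist");save(w,"w1.png");np.save("w1.npy",w,allow_pickle=True);print(fproj(w,[438,284,172]))
```

```text
[(402.5, 449.5, 8), (401.5, 448.5, 14), (400.5, 448.5, 20), (399.5, 447.5, 26), (398.5, 446.5, 32), (397.5, 445.5, 38), (396.5, 444.5, 44), (395.5, 443.5, 50), (394.5, 442.5, 56), (393.5, 441.5, 62), (391.5, 440.5, 68), (390.5, 439.5, 74), (382.5, 430.5, 115), (381.5, 429.5, 121), (380.5, 428.5, 127), (378.5, 427.5, 133), (377.5, 425.5, 139), (376.5, 424.5, 145), (375.5, 423.5, 151), (373.5, 421.5, 157), (372.5, 420.5, 163), (371.5, 418.5, 169), (369.5, 417.5, 175), (360.5, 406.5, 215), (359.5, 404.5, 221), (357.5, 403.5, 227), (356.5, 401.5, 233), (354.5, 400.5, 239)]
tube 606.0041013523381 -0.18480242256031096 0.3326718878554028 [-0.04 -0.08 -0.12 -0.18 -0.24 -0.32 -0.41 -0.51 -0.63 -0.75  0.09 -0.05
 -0.2  -0.43 -0.67  0.05 -0.21 -0.49 -0.77 -0.08 -0.39 -0.71 -0.05 -0.2
 -0.63 -0.03 -0.49  0.09 -0.64 -0.79  0.08 -0.03 -0.11 -0.17 -0.2  -0.21
 -0.19 -0.15 -0.09 -0.   -0.9  -0.63 -0.34 -0.03 -0.67 -0.31  0.07 -0.5
 -0.08 -0.61 -0.13 -0.67 -1.02 -0.32 -0.63  0.12]
251 ((423.6913757324219, 93.31456756591797), (22.429040908813477, 28.268104553222656), 0.4501928687095642)
(array([617.44,  91.45,  95.37]), np.float64(0.2297812139369035))
bbox mid s,phi [19.09 47.22] [-0.27  0.96] 0.2651913192032497
[np.float64(324.18688769389144), np.float64(218.29521074446492)]
```

View pics/w1.png

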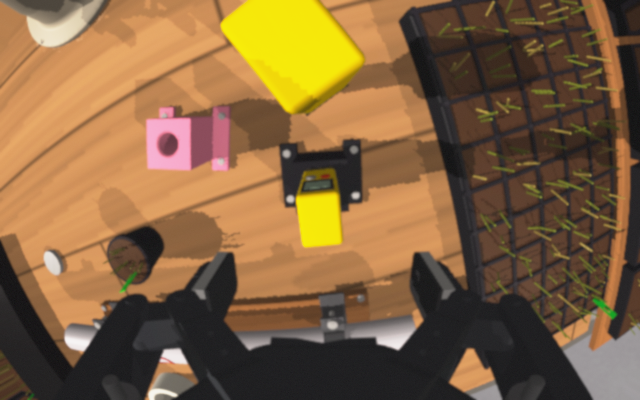

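Run:
```python
from h import *
np.set_printoptions(precision=3,suppress=True)
w=np.load("w1.npy",allow_pickle=True).item()
hsv=cv2.cvtColor(w["color"],cv2.COLOR_RGB2HSV)
def on(p,uv,z):
    o,d=fray(p,uv);return o+d*(z-o[2])/d[2]
m=((hsv[:,:,0]>20)&(hsv[:,:,0]<35)&(hsv[:,:,1]>180)&(hsv[:,:,2]>215)).astype(np.uint8);m[:160]=0;m[:,:280]=0;m[:,360:]=0;m[260:]=0
ys,xs=np.nonzero(m);print(len(xs),xs.min(),xs.max(),ys.min(),ys.max())
X=np.array([on(w,q,172)[:2] for q in zip(xs,ys)],np.float32)
print(cv2.minAreaRect(X),X.mean(0))
print(w["color"][200:250:8,320].tolist())
# ring model
p=np.load("w0.npy",allow_pickle=True).item();c=p["color"].astype(int)
b=(c[:,:,2]-c[:,:,0]>40);k=np.zeros_like(b);k[70:120,400:450]=1
ys,xs=np.nonzero(b&k);obs=np.array([xs.mean(),ys.mean(),xs.min()-.5,xs.max()+.5,ys.min()-.5,ys.max()+.5]);print(obs)
from scipy.optimize import least_squares
def ring(v,x0=606.0,th=-.1848,r=24):
    s,ph=v;u=np.array([-np.sin(th),np.cos(th),0]);n=np.array([np.cos(th),np.sin(th),0])
    o=[]
    for R in(11.5,14.5):
        for t in np.linspace(0,2*np.pi,72,endpoint=False):
            a=ph+R*np.cos(t)/r; o.append(fproj(p,np.array([x0,60,72])+u*(s+R*np.sin(t))+r*(np.sin(a)*n+np.cos(a)*np.array([0,0,1]))))
    o=np.array(o);q=o[72:];return np.array([q[:,0].min(),q[:,0].max(),q[:,1].min(),q[:,1].max()])
for dx in(-1,0,1):
    s=least_squares(lambda v:ring(v,606+dx)-obs[2:],[32,.3]);print(dx,s.x,s.fun)
    sv,ph=s.x;th=-.1848;print("mark",606+dx-np.sin(th)*sv+24*np.sin(ph)*np.cos(th),60+np.cos(th)*sv+24*np.sin(ph)*np.sin(th),72+24*np.cos(ph))
```

```text
2123 296 341 193 247
((438.63323974609375, 279.89703369140625), (28.917654037475586, 38.80336380004883), 77.95977020263672) [438.093 280.068]
[[246, 232, 10], [246, 233, 10], [246, 232, 10], [246, 233, 10], [246, 233, 10], [247, 234, 10], [207, 146, 87]]
[423.195  93.108 410.5   435.5    78.5   109.5  ]
-1 [33.136  0.358] [ 0.496 -1.499  0.08  -0.261]
mark 619.3606149826282 91.02575132367531 94.47633877894188
0 [32.903  0.314] [ 0.349 -0.953  0.091 -0.199]
mark 619.3225964459547 90.98220683859847 94.82978175670485
1 [32.667  0.268] [ 0.169 -0.446  0.099 -0.148]
mark 619.2398523895083 90.9444500302407 95.14596835727485
```

```bash
python3 -m crank '[{"dp":[2.5,0,-4.5],"roll":-0.11,"gripper":0},{"dp":[2.5,25,-4.5],"roll":-0.11,"gripper":0},{"dp":[2.5,50,-4.5],"roll":-0.11,"gripper":0},{"dp":[2.5,75,-4.5],"roll":-0.11,"gripper":0},{"dp":[2.5,95,-4.5],"roll":-0.11,"gripper":0},{"dp":[2.5,103,-4.5],"roll":-0.11,"gripper":0},{"dp":[2.5,103,-4.5],"roll":-0.11,"gripper":0}]' 40; python3 -c "
from h import *
for n in('side',): save(eyes.capture(n),'s2.png')"
python3 -m crank '[{"dp":[0,0,0],"roll":0,"gripper":255},{"dp":[0,0,0],"roll":0,"gripper":255},{"dp":[0,0,0],"roll":0,"gripper":255},{"dp":[0,0,0],"roll":0,"gripper":255},{"dp":[0,0,0],"roll":0,"gripper":255},{"dp":[0,0,0],"roll":0,"gripper":255},{"dp":[0,0,0],"roll":0,"gripper":255},{"dp":[0,0,0],"roll":0,"gripper":255}]' 40
```

```text
time_s: 3.22
eef_pos: [438.4, 278.6, 148.9]
ee_rot: [-0.703, 0.704, -0.076, 0.074]
force: [0.1, -0.3, 0.2]
grip_width: 1.001
time_s: 3.93
eef_pos: [439.1, 279.1, 150.5]
ee_rot: [0.703, -0.703, 0.074, -0.075]
force: [0.6, 1.1, 1.9]
grip_width: 0.342
```

```bash
python3 -m crank '[{"dp":[0,-15,0],"roll":0,"gripper":255},{"dp":[0,-30,0],"roll":0,"gripper":255},{"dp":[0,-45,0],"roll":0,"gripper":255},{"dp":[0,-65,0],"roll":0,"gripper":255},{"dp":[0,-85,0],"roll":0,"gripper":255},{"dp":[0,-105,0],"roll":0,"gripper":255},{"dp":[0,-125,0],"roll":0,"gripper":255},{"dp":[0,-135,0],"roll":0,"gripper":255},{"dp":[0,-135,0],"roll":0,"gripper":255},{"dp":[0,-135,0],"roll":0,"gripper":255}]' 40
python3 - <<'E'
from h import *
np.set_printoptions(precision=1,suppress=True)
b=eyes.capture("side");a=eyes.capture("scene");w=eyes.capture("wrist")
big=np.hstack([cv2.resize(b["color"][100:400,180:480],None,fx=1.3,fy=1.3),cv2.resize(w["color"],(390,244))[:244].repeat(1,0) if 0 else cv2.resize(w["color"][100:400,170:470],None,fx=1.3,fy=1.3)])
cv2.imwrite("pics/l1.png",big[:,:,::-1])
def on(p,uv,z):
    o,d=fray(p,uv);return o+d*(z-o[2])/d[2]
p=np.load("w0.npy",allow_pickle=True).item();print("plate w0",on(p,(262,331),10))
for n,p in(("scene",a),("side",b)):
    for l in("plate_top","zero_plate"):
        for q in models.spot_point(p,l)[:1]: print(n,l,q["centre"],onz(p,q["centre"],10 if l=="plate_top" else 0))
# segment the disc
    for q in models.spot_in(p,"zero_plate")[:1]: print(q["extent"],onz(p,q["extent"][:2],6))
print(ctrl.sense()["force"],ctrl.sense()["eef_pos"])
E
```

```text
time_s: 4.77
eef_pos: [438.8, 278.8, 284.5]
ee_rot: [-0.703, 0.703, -0.075, 0.074]
force: [-0.5, 0.0, -2.0]
grip_width: 0.346
plate w0 [ 430.9 -244.9   10. ]
scene plate_top [243.2, 128.2] [ 430.9 -242.9   10. ]
scene zero_plate [243.7, 131.4] [ 433.2 -241.6    0. ]
[242.8, 128.8, 17.3, 17.5] [ 430.6 -244.9    6. ]
side plate_top [409.1, 182.4] [ 431.5 -247.    10. ]
side zero_plate [409.0, 186.7] [ 429.8 -243.3    0. ]
[409.9, 185.2, 17.0, 12.3] [ 427.4 -241.2    6. ]
[-0.  -0.3 -1.8] [438.9 278.9 285. ]
```

View pics/l1.png

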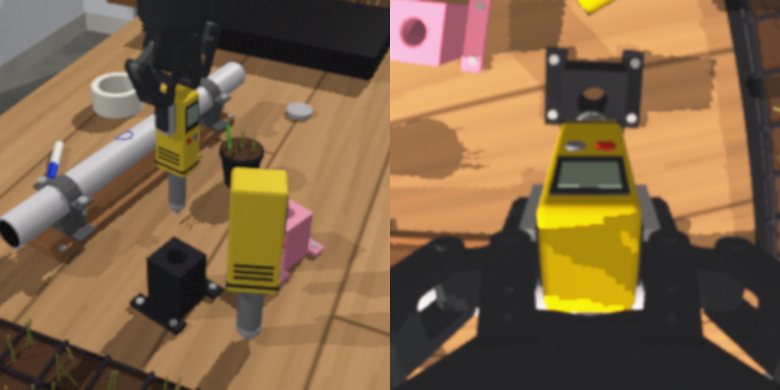

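The side view shows the gauge held upright and clear of the holster, with the bore empty. Next is the move to the plate.

```bash
python3 -m crank '[{"dp":[102,0,-513],"roll":0,"gripper":255},{"dp":[102,0,-513],"roll":0,"gripper":255},{"dp":[102,0,-513],"roll":0,"gripper":255},{"dp":[102,0,-513],"roll":0,"gripper":255},{"dp":[102,0,-513],"roll":0,"gripper":255},{"dp":[102,0,-513],"roll":0,"gripper":255},{"dp":[102,0,-513],"roll":0,"gripper":255},{"dp":[102,0,-513],"roll":0,"gripper":255},{"dp":[102,0,-513],"roll":0,"gripper":255},{"dp":[102,0,-513],"roll":0,"gripper":255}]' 40; python3 -c "
from h import *
s=ctrl.sense();print(s['joints'],s['eef_pos'])"
```

```text
time_s: 6.05
eef_pos: [432.4, -139.8, 285.5]
ee_rot: [-0.703, 0.703, -0.074, 0.075]
force: [1.5, -0.4, -1.4]
grip_width: 0.343
[-5.71508180e-01  1.31160129e-01  1.64079526e+00  7.33139777e-05
  1.36900037e+00 -1.93130203e+00] [ 432.35634407 -139.75416886  285.4941237 ]
```

```bash
python3 -m crank '[{"dp":[8,0,-40],"roll":0,"gripper":255},{"dp":[16,0,-80],"roll":0,"gripper":255},{"dp":[20.5,0,-102],"roll":0,"gripper":255},{"dp":[20.5,20,-102],"roll":0,"gripper":255},{"dp":[20.5,45,-102],"roll":0,"gripper":255},{"dp":[20.5,70,-102],"roll":0,"gripper":255},{"dp":[20.5,95,-102],"roll":0,"gripper":255},{"dp":[20.5,105,-102],"roll":0,"gripper":255},{"dp":[20.5,105,-102],"roll":0,"gripper":255},{"dp":[20.5,105,-102],"roll":0,"gripper":255}]' 40
python3 - <<'E'
from h import *
a=eyes.capture("scene");b=eyes.capture("side");w=eyes.capture("wrist")
o=np.zeros((500,800,3),np.uint8);s=ctrl.sense();print(s["eef_pos"],s["force"])
o[:400,:400]=cv2.resize(a["color"][60:160,190:290],(400,400),interpolation=2);o[:400,400:]=cv2.resize(b["color"][110:210,360:460],(400,400),interpolation=2)
cv2.imwrite("pics/p1.png",o[:400,:,::-1])
for p,l in((a,"scene"),(b,"side")):
  for k in("probe_tip","plate_top"): print(l,k,[(q["centre"],round(q["confidence"],2)) for q in models.spot_point(p,k)[:2]])
E
```

```text
time_s: 6.88
eef_pos: [431.9, -242.0, 181.1]
ee_rot: [-0.703, 0.703, -0.074, 0.075]
force: [0.7, -0.6, -1.2]
grip_width: 0.348
[ 432.14534925 -242.16390815  181.75844598] [-0.18886642  0.11608988 -1.91244831]
scene probe_tip []
scene plate_top [([239.3, 127.9], 0.63)]
side probe_tip []
side plate_top [([409.7, 184.7], 0.6)]
```

View pics/p1.png

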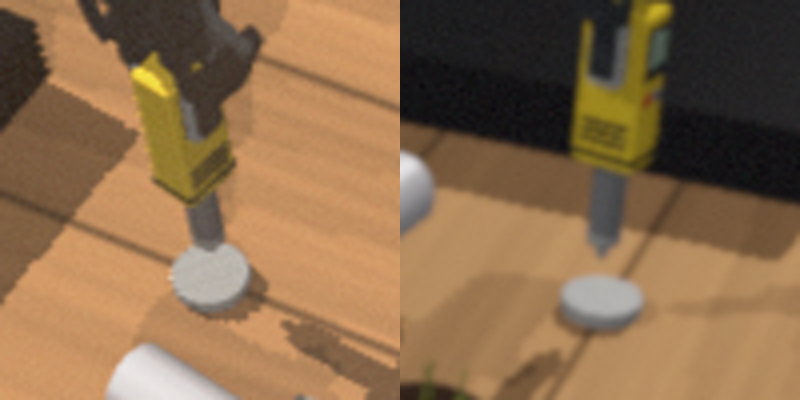

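Both views show the tip centred over the disc. I'll go down gently, watching the force.

```bash
python3 -m crank '[{"dp":[0,12,0],"roll":0,"gripper":255},{"dp":[0,20,0],"roll":0,"gripper":255},{"dp":[0,25,0],"roll":0,"gripper":255},{"dp":[0,27,0],"roll":0,"gripper":255},{"dp":[0,28,0],"roll":0,"gripper":255},{"dp":[0,29,0],"roll":0,"gripper":255},{"dp":[0,29,0],"roll":0,"gripper":255}]' 40; python3 -c "
from h import *
s=ctrl.sense();print(s['force'],s['eef_pos'])"
```

```text
time_s: 7.82
eef_pos: [431.7, -241.8, 151.5]
ee_rot: [-0.703, 0.703, -0.074, 0.074]
force: [-0.7, 0.7, 0.7]
grip_width: 0.35
[-0.66015775  0.74287068  0.68771884] [ 431.66609055 -241.77823855  151.54050637]
```

```bash
python3 -m crank '[{"dp":[0,1,0],"roll":0,"gripper":255},{"dp":[0,2,0],"roll":0,"gripper":255},{"dp":[0,2,0],"roll":0,"gripper":255},{"dp":[0,2,0],"roll":0,"gripper":255},{"dp":[0,2,0],"roll":0,"gripper":255},{"dp":[0,2,0],"roll":0,"gripper":255},{"dp":[0,2,0],"roll":0,"gripper":255},{"dp":[0,2,0],"roll":0,"gripper":255},{"dp":[0,2,0],"roll":0,"gripper":255},{"dp":[0,2,0],"roll":0,"gripper":255}]' 40; python3 -c "
from h import *
b=eyes.capture('side');cv2.imwrite('pics/p2.png',cv2.resize(b['color'][130:210,370:450],(560,560),interpolation=2)[:,:,::-1])
s=ctrl.sense();print(s['force'],s['eef_pos'])"
python3 -m crank '[{"dp":[0,0,0],"roll":0,"gripper":255},{"dp":[0,0,0],"roll":0,"gripper":255},{"dp":[0,0,0],"roll":0,"gripper":255},{"dp":[0,0,0],"roll":0,"gripper":255},{"dp":[0,0,0],"roll":0,"gripper":255},{"dp":[0,0,0],"roll":0,"gripper":255}]' 40
```

```text
time_s: 8.65
eef_pos: [431.7, -241.8, 149.3]
ee_rot: [-0.703, 0.703, -0.074, 0.074]
force: [-1.6, -0.1, 2.0]
grip_width: 0.347
[-0.50144352  0.7742647   2.60346406] [ 431.65582965 -241.76193957  149.31784026]
time_s: 9.2
eef_pos: [431.6, -241.8, 149.3]
ee_rot: [-0.703, 0.703, -0.074, 0.074]
force: [-0.4, 0.4, 1.9]
grip_width: 0.346
```

View pics/p2.png

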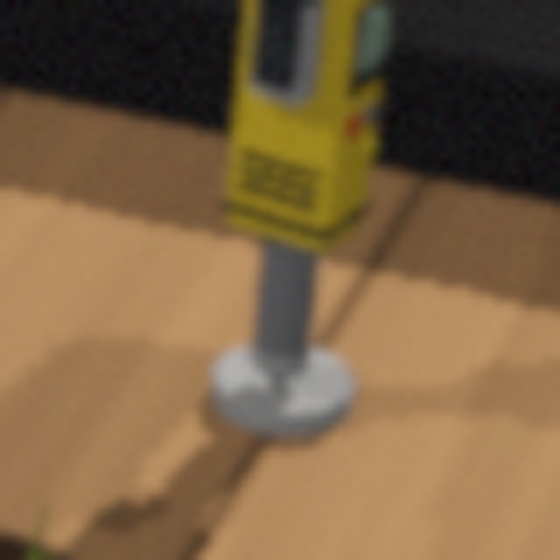

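The plate check held for about 1.4 s at roughly 4 N and 4 mm of press, and the image shows the gauge upright on the disc. Now I'll lift and go to the robot's side of the tube, level with the mark.

```bash
python3 -m crank '[{"dp":[0,-20,0],"roll":0,"gripper":255},{"dp":[0,-60,0],"roll":0,"gripper":255},{"dp":[0,-100,0],"roll":0,"gripper":255},{"dp":[0,-140,0],"roll":0,"gripper":255},{"dp":[5,-140,40],"roll":0,"gripper":255},{"dp":[10.3,-140,80],"roll":0,"gripper":255},{"dp":[15.5,-140,120],"roll":0,"gripper":255},{"dp":[20.7,-140,160],"roll":0,"gripper":255},{"dp":[25.8,-140,200],"roll":0,"gripper":255},{"dp":[31,-140,240],"roll":0,"gripper":255}]' 40; python3 -m crank '[{"dp":[5,0,40],"roll":-0.025,"gripper":255},{"dp":[10.3,0,80],"roll":-0.025,"gripper":255},{"dp":[15.9,0,123],"roll":-0.025,"gripper":255},{"dp":[15.9,0,123],"roll":-0.025,"gripper":255},{"dp":[15.9,0,123],"roll":-0.025,"gripper":255},{"dp":[15.9,0,123],"roll":-0.025,"gripper":255}]' 40
```

```text
time_s: 10.03
eef_pos: [512.3, -11.5, 289.0]
ee_rot: [0.703, -0.703, 0.075, -0.074]
force: [0.9, -0.0, -0.7]
grip_width: 0.346
time_s: 10.53
eef_pos: [553.2, 103.2, 288.7]
ee_rot: [-0.704, 0.704, -0.066, 0.065]
force: [-0.1, 0.6, -1.5]
grip_width: 0.348
```

```bash
python3 -m crank '[{"dp":[0,30,0],"roll":0,"gripper":255},{"dp":[0,60,0],"roll":0,"gripper":255},{"dp":[0,85,0],"roll":0,"gripper":255},{"dp":[0,95,0],"roll":0,"gripper":255},{"dp":[0,95,0],"roll":0,"gripper":255},{"dp":[8,95,0],"roll":0,"gripper":255},{"dp":[15,95,0],"roll":0,"gripper":255},{"dp":[19,95,0],"roll":0,"gripper":255},{"dp":[20,95,0],"roll":0,"gripper":255},{"dp":[20,95,0],"roll":0,"gripper":255}]' 25; python3 -m crank '[{"dp":[2,0,0],"roll":0,"gripper":255},{"dp":[4,0,0],"roll":0,"gripper":255},{"dp":[6,0,0],"roll":0,"gripper":255},{"dp":[8,0,0],"roll":0,"gripper":255},{"dp":[10,0,0],"roll":0,"gripper":255},{"dp":[11,0,0],"roll":0,"gripper":255},{"dp":[12,0,0],"roll":0,"gripper":255}]' 25;  python3 -c "
from h import *
s=ctrl.sense();print(s['force'],s['wrist_torque'],s['eef_pos'])"
```

```text
time_s: 11.37
eef_pos: [573.6, 99.6, 194.8]
ee_rot: [0.704, -0.704, 0.065, -0.066]
force: [-0.8, 0.2, -0.6]
grip_width: 0.344
time_s: 11.95
eef_pos: [584.6, 97.7, 194.0]
ee_rot: [0.704, -0.704, 0.066, -0.065]
force: [-4.4, 2.4, -1.3]
grip_width: 0.344
[-4.39066364  2.4027383  -1.34732424] [ 0.42140276  1.09053396 -0.01912968] [584.56487776  97.71058302 193.97354887]
```

```bash
python3 -m crank '[{"dp":[1.5,0,0],"roll":0,"gripper":255},{"dp":[3,0,0],"roll":0,"gripper":255},{"dp":[4.5,0,0],"roll":0,"gripper":255},{"dp":[6,0,0],"roll":0,"gripper":255},{"dp":[6,0,0],"roll":0,"gripper":255}]' 20;  python3 -c "
from h import *
s=ctrl.sense();print(s['force'],s['wrist_torque'],s['eef_pos'])
b=eyes.capture('side');cv2.imwrite('pics/t1.png',cv2.resize(b['color'][100:260,200:360],(560,560),interpolation=2)[:,:,::-1])"
```

```text
time_s: 12.37
eef_pos: [590.9, 96.4, 194.2]
ee_rot: [0.704, -0.704, 0.066, -0.066]
force: [-3.7, 1.3, -3.1]
grip_width: 0.345
[-3.67847291  1.2942526  -3.0965369 ] [0.47131332 1.00289258 0.053471  ] [590.91144281  96.37468285 194.16023475]
```

```bash
python3 -m crank '[{"dp":[2.5,0,0],"roll":0,"gripper":255},{"dp":[5,0,0],"roll":0,"gripper":255},{"dp":[7.5,0,0],"roll":0,"gripper":255},{"dp":[10,0,0],"roll":0,"gripper":255},{"dp":[12,0,0],"roll":0,"gripper":255},{"dp":[14,0,0],"roll":0,"gripper":255},{"dp":[16,0,0],"roll":0,"gripper":255},{"dp":[18,0,0],"roll":0,"gripper":255},{"dp":[20,0,0],"roll":0,"gripper":255},{"dp":[22,0,0],"roll":0,"gripper":255}]' 20;  python3 -c "
from h import *
s=ctrl.sense();print(s['force'],s['wrist_torque'],s['eef_pos'])
b=eyes.capture('side');a=eyes.capture('scene');o=np.hstack([cv2.resize(p['color'][y:y+150,x:x+150],(400,400),interpolation=2) for p,x,y in((a,260,120),(b,210,90))]);cv2.imwrite('pics/t2.png',o[:,:,::-1])"
```

```text
time_s: 13.25
eef_pos: [612.6, 92.3, 194.3]
ee_rot: [-0.704, 0.704, -0.066, 0.066]
force: [-3.7, 1.2, -2.7]
grip_width: 0.347
[-3.7258647   1.15596619 -2.6684454 ] [ 0.15623736  1.04158256 -0.01415652] [612.56812951  92.29903893 194.30589433]
```

View pics/t2.png

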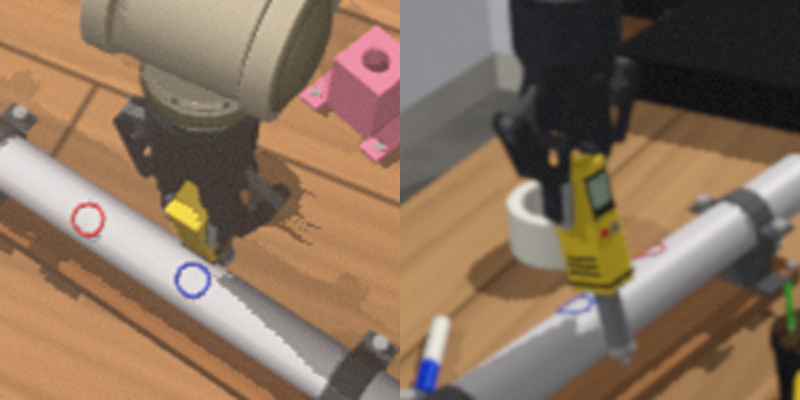

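The side view shows the gauge leaning with its tip towards the robot, as wanted. The steady ~4 N shows it pivoting in the pads. I'll measure the lean, back off, lift and firm the grip.

```bash
python3 -m crank '[{"dp":[-8,0,0],"roll":0,"gripper":255},{"dp":[-15,0,0],"roll":0,"gripper":255},{"dp":[-15,-30,0],"roll":0,"gripper":255},{"dp":[-15,-58,0],"roll":0,"gripper":255},{"dp":[-15,-58,0],"roll":0,"gripper":255},{"dp":[15,-58,0],"roll":0,"gripper":255},{"dp":[40,-58,0],"roll":0,"gripper":255},{"dp":[54,-58,0],"roll":0,"gripper":255},{"dp":[54,-58,0],"roll":0,"gripper":255},{"dp":[54,-58,0],"roll":0,"gripper":255}]' 50
python3 - <<'E'
from h import *
np.set_printoptions(precision=1,suppress=True)
b=eyes.capture("side");a=eyes.capture("scene");s=ctrl.sense();T=s["eef_pos"];print(T,s["force"],s["grip_width"])
np.save("t3.npy",[a,b],allow_pickle=True)
n=np.array([.983,-.184,0])
P=T-[0,0,3]
im=b["color"].copy()
for ph in(.2,.3,.4):
    d=np.sin(ph)*n+[0,0,np.cos(ph)]
    for N,p in(("side",b),("scene",a)):
        q=[np.round(proj(p,P-(140.5-z)*d),1) for z in(0,12,67,165)]; print(ph,N,*q)
for p in(a,b): print([(q["centre"],q["confidence"]) for q in models.spot_point(p,"probe_tip")[:2]],[(q["centre"],q["confidence"]) for q in models.spot_point(p,"gauge")[:2]],[(q["centre"],q["confidence"]) for q in models.spot_point(p,"mark")[:1]])
o=np.hstack([cv2.resize(p['color'][y:y+100,x:x+100],(400,400),interpolation=2) for p,x,y in((a,290,150),(b,230,130))]);cv2.imwrite('pics/t3.png',o[:,:,::-1])
E
```

```text
time_s: 14.18
eef_pos: [665.7, 82.2, 251.6]
ee_rot: [-0.704, 0.704, -0.066, 0.066]
force: [-0.2, -0.1, -1.9]
grip_width: 0.349
[665.1  82.6 252.4] [-0.4  0.2 -0.8] 0.3473406996719903
0.2 side [267.3 192.8] [266.1 187.5] [260.2 162.2] [249.1 114.3]
0.2 scene [326.  226.8] [325.3 225. ] [322.2 216.4] [315.9 198.7]
0.3 side [272.4 193.4] [270.7 187.9] [262.9 162.4] [248.2 114.3]
0.3 scene [329.9 221.2] [329.  219.9] [324.4 213.4] [315.  199.9]
0.4 side [277.3 193.3] [275.2 187.8] [265.5 162.2] [247.3 114.5]
0.4 scene [333.7 215.6] [332.5 214.6] [326.5 210.2] [314.3 201. ]
[] [([327.7, 222.6], 0.87), ([460.9, 181.7], 0.65)] [([330.1, 227.3], 0.98)]
[([413.3, 184.4], 0.56), ([413.7, 185.7], 0.43)] [([271.3, 194.4], 0.79), ([369.2, 363.5], 0.79)] [([274.2, 205.1], 0.95)]
```

View pics/t3.png

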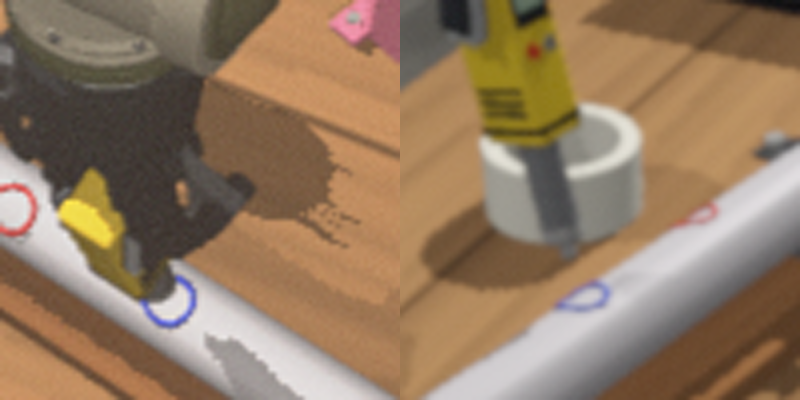

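The tip sits just above the ring, at (272,194) in the side view, and matches the 0.3 rad prediction (272,193). One relative check before touching down.

Run:
```python
from h import *
np.set_printoptions(precision=1,suppress=True)
a,b=np.load("t3.npy",allow_pickle=True)
print("tip tri",tri(a,(327.7,222.6),b,(271.6,194.4)))
M=[619.3,91,95]
print("mark proj",proj(a,M),proj(b,M))
for p,(x,y) in((a,(332,225)),(b,(275,204))):
    c=p["color"].astype(int);m=(c[:,:,2]-c[:,:,0]>25);k=np.zeros_like(m);k[y-12:y+12,x-14:x+14]=1
    ys,xs=np.nonzero(m&k);print(len(xs),xs.min(),xs.max(),ys.min(),ys.max())
```

```text
tip tri (array([627.4,  87.1, 110.6]), np.float64(1.3589126668412441))
mark proj [np.float64(331.0739852363389), np.float64(223.92215865444143)] [np.float64(274.8530616135943), np.float64(202.59922099715942)]
49 325 338 219 231
32 270 282 201 207
```

```bash
python3 -m crank '[{"dp":[-3,4,0],"roll":0,"gripper":255},{"dp":[-4.5,8,0],"roll":0,"gripper":255},{"dp":[-6,13,0],"roll":0,"gripper":255},{"dp":[-6.8,16.3,0],"roll":0,"gripper":255},{"dp":[-6.8,16.3,0],"roll":0,"gripper":255},{"dp":[-6.8,16.3,0],"roll":0,"gripper":255}]' 50; python3 -c "
from h import *
s=ctrl.sense();print(s['force'],s['eef_pos'])"
```

```text
time_s: 15.08
eef_pos: [658.7, 83.6, 235.7]
ee_rot: [-0.704, 0.704, -0.066, 0.065]
force: [-0.1, 0.3, -1.7]
grip_width: 0.344
[-0.12238656  0.29563825 -1.69072371] [658.69336762  83.61587773 235.73228461]
```

```bash
python3 -m crank '[{"dp":[-0.3,1,0],"roll":0,"gripper":255},{"dp":[-0.6,2,0],"roll":0,"gripper":255},{"dp":[-0.9,3,0],"roll":0,"gripper":255},{"dp":[-1.2,4,0],"roll":0,"gripper":255},{"dp":[-1.5,5,0],"roll":0,"gripper":255},{"dp":[-1.5,5,0],"roll":0,"gripper":255},{"dp":[-1.5,5,0],"roll":0,"gripper":255}]' 50; python3 -c "
from h import *
s=ctrl.sense();print(s['force'],s['eef_pos'])
b=eyes.capture('side');a=eyes.capture('scene')
o=np.hstack([cv2.resize(p['color'][y:y+70,x:x+70],(400,400),interpolation=2) for p,x,y in((a,300,180),(b,240,150))]);cv2.imwrite('pics/t4.png',o[:,:,::-1])
for p in(a,b): print([(q['centre'],q['confidence']) for q in models.spot_point(p,'gauge')[:1]],[(q['centre'],q['confidence']) for q in models.spot_point(p,'probe_tip')[:1]],[(q['centre'],q['confidence']) for q in models.spot_point(p,'mark')[:1]])"
```

```text
time_s: 15.67
eef_pos: [657.4, 83.9, 231.3]
ee_rot: [0.704, -0.704, 0.065, -0.066]
force: [0.3, 0.1, 0.3]
grip_width: 0.345
[0.28612261 0.05789495 0.32290919] [657.42805968  83.88842093 231.28032283]
[([460.2, 179.7], 0.87)] [] [([328.9, 224.0], 0.71)]
[([369.1, 360.7], 0.71)] [] [([277.8, 202.5], 0.77)]
```

View pics/t4.png

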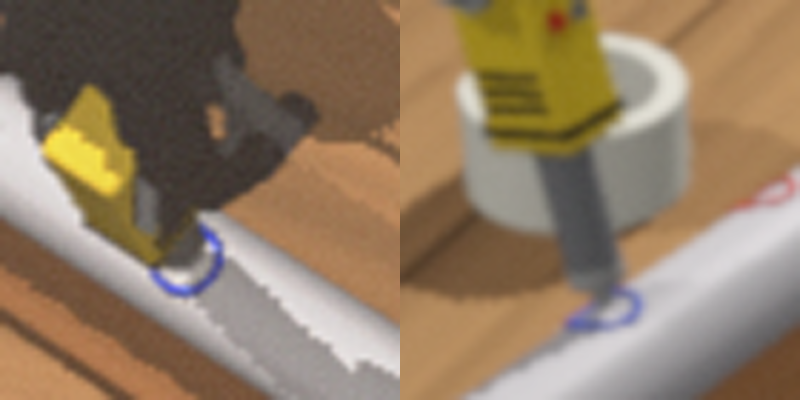

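The tip has landed at the centre of the blue ring in both views, in light contact. I'll press about 2.5 mm more along the axis and hold.

```bash
python3 -m crank '[{"dp":[-0.2,0.8,0],"roll":0,"gripper":255},{"dp":[-0.5,1.6,0],"roll":0,"gripper":255},{"dp":[-0.7,2.5,0],"roll":0,"gripper":255},{"dp":[-0.7,2.5,0],"roll":0,"gripper":255},{"dp":[-0.7,2.5,0],"roll":0,"gripper":255},{"dp":[-0.7,2.5,0],"roll":0,"gripper":255},{"dp":[-0.7,2.5,0],"roll":0,"gripper":255},{"dp":[-0.7,2.5,0],"roll":0,"gripper":255},{"dp":[-0.7,2.5,0],"roll":0,"gripper":255}]' 50; python3 -c "
from h import *
F=[]
for i in range(5):
    b=eyes.capture('side');s=ctrl.sense();F.append(s['force'])
print(np.mean(F,0),s['eef_pos'],s['grip_width'])
n=np.array([.983,-.184,0]);P=s['eef_pos']-[0,0,3]
for ph in(.2,.27,.3,.4): print(ph,[np.round(proj(b,P-(140.5-z)*(np.sin(ph)*n+[0,0,np.cos(ph)])),1) for z in(4,12,67)])
g=cv2.cvtColor(b['color'],cv2.COLOR_RGB2HSV)
for y in range(180,202,3): print(y,''.join('%4d'%v for v in g[y,258:286,2]))"
```

```text
time_s: 16.82
eef_pos: [656.7, 84.0, 228.6]
ee_rot: [0.704, -0.704, 0.066, -0.066]
force: [1.4, -0.8, 2.3]
grip_width: 0.34
[ 1.64972811 -0.31455741  1.80728252] [656.63020891  84.01477479 228.50307836] 0.34380680214953485
0.2 [array([270.8, 202.3]), array([270. , 198.8]), array([264.3, 174.1])]
0.27 [array([274.3, 202.8]), array([273.3, 199.2]), array([266.2, 174.3])]
0.3 [array([275.7, 202.9]), array([274.7, 199.4]), array([267. , 174.3])]
0.4 [array([280.6, 202.9]), array([279.2, 199.3]), array([269.6, 174.1])]
180  158 157 157 155 152 139 113  85  80  80  78  75  74  74  76  85 108 127 135 137 135 135 132 133 131 130 127 127
183  157 157 154 154 153 149 136 109  88  85  83  82  78  74  76  78  90 113 131 136 137 134 133 132 131 128 127 127
186  157 157 154 154 153 151 147 131 104  87  86  84  81  77  77  74  79  93 117 130 134 134 134 132 129 129 129 132
189  131 138 143 147 149 148 147 142 125 101  85  84  81  80  76  78  77  80  97 115 122 118 116 118 126 142 157 163
192  118 120 119 118 119 119 119 119 116 104  90  83  82  80  78  77  77  77  81 106 141 163 176 181 183 184 183 183
195  117 118 119 117 119 119 119 121 120 116 100  87  85  82  80  77  75  76  78  90 124 162 179 182 183 185 187 190
198  118 118 120 120 121 121 118 114 112 113 115 107  93  88  88  87  86  87  89  96 115 144 174 190 197 201 204 205
201  135 135 139 148 154 154 157 164 171 175 178 170 147 125 117 107 100  97  96 109 128 150 167 186 190 190 191 195
```

```bash
python3 -c "
from h import *
print(ctrl.finish_job()); s=ctrl.sense();print(s['force'],s['eef_pos'],s['time_s'])"
```

```text
the job is handed in; nothing more can be done
None
the job is handed in; nothing more can be done
```

I did the zero plate check, then the tube measurement, and handed the job in with the gauge still held on the tube. `ctrl.finish_job()` gives no verdict, so the result isn't confirmed. The job took about 17 s of the 51 s allowed.

- **Zero plate:** I lifted the small gauge straight out of the black holster. I then held it upright at the centre of the plate for about 1.4 s, at roughly 4 N with the tip about 4 mm in.
- **Lean:** the arm can't tilt the tool, so I pivoted the gauge in the pads. I did this by pushing its neck against the side of the tube at about 4 N with a light grip, then firmed the grip to 50 N.
- **Tube:** the last picture, taken at light contact, showed the tip at about the centre of the blue ring in both views. I then pressed about 2.5 mm further along the gauge's axis. The final push was about 4 N, which means roughly 4.5 mm of tip travel, and the pose was steady.

**Where the checks disagreed:**
- **Gauge lean:** about 0.23 rad from the neck's slope in the side view, and about 0.30 rad from its position.
- **Wall lean:** the fits gave 0.27 to 0.36 rad, best about 0.31. The likely mismatch is about 0.05 rad, and the worst case about 0.13, against the 0.16 limit.
- **Force direction:** the measured push leaned a little more than either estimate (about 0.5 rad). The sensor is noisy at this level, and friction may add to it.

I kept clear of the pot, tape roll and marker pen, but didn't measure their positions again at the end.

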